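Unlatch the air sampler's battery pack and stand it in the tray

ROBOT

A 6-joint arm with a two-finger parallel gripper is mounted at the origin on the work surface. World frame = base frame: x ahead of the robot, y to its left, z up, the work surface at z = 0. Lengths are in m, angles in rad, forces in N, time in s.
With the tool pointing down it reaches from about 0.375 to 0.975 m from the base axis. Payload 3.8 kg.
Tool frame: the origin (TCP) lies midway between the tips of the shut fingers; the grasp point (between the pads) lies 19 mm behind it; z points along the fingers, y is the line along which they close (so a half turn about z gives the same grasp; the last joint's range is limited). The gripper opens to 85 mm and grips with 20 to 120 N. Pads are 22 mm wide; open, the fingers measure 114 mm over their backs; the gripper's body (76 mm by 85 mm) begins 54 mm behind the grasp point. The pads swing forward as they close: fully open they stand 13 mm farther back than shut.
Start: joints at [1.069, 0.264, 1.604, -0, 1.274, -0.037], TCP at [0.303, 0.603, 0.231] pointing down, gripper open.
Joint ranges: [-2.63, 2.63], [-0.94, 2.18], [0.31, 2.57], [-1.31, 4.45], [0, 2.66], [-2.55, 2.55]. Speed limits (rad/s): [2.57, 2.57, 3.14, 3.14, 3.14, 3.14].

INTERFACE

Orientations are given as a rotation vector (axis times angle).
In Python, from workcell import read_state, vision, ticket gives the robot as it stands. The module is installed in compiled form; this text tells all that it offers.
- The arm moves only by the tool jog_arm, never from a script. Its arguments are lists of equal length, an entry for each row: "turn": the turn, a rotation vector about the tool's x, y, z in rad, a list of three; "delta_pos": the shift along the tool's x, y, z in m, a list of three; "gripper": the finger opening in m, from 0 to 0.0854. In form: {"turn": [[rx, ry, rz], ...], "delta_pos": [[dx, dy, dz], ...], "gripper": [gripper, ...]}. A call has 1 to 20 rows; each row shifts and turns the commanded pose from where the row before left it, along the tool's axes as they then stand; what a row does not reach is not made up. A row lasts 1/12 s, in which the tool goes at most 41.7 mm and 7.16 degrees, less where a joint would pass 70% of its speed; a pose out of reach is approached as far as the arm can. A call with a gripper value outside its range is refused whole. The fingers move at their own pace and stop on an object; "grip_force" is the grip in N (left out, the last holds). Time passes only in rows, so rows that do not move let the fingers close. It gives the time, the measured TCP pose, the force, the opening and the grip force at its end, in the units of the state.
- read_state(): the state, without advancing time (a new reading comes with each control period).
- vision.read_camera(name): name is "scene" or "top"; returns the picture (400x640x3 uint8, red, green, blue); there is no depth.
- vision.calibration(name): a dict with "vfov" (degrees; the focal length in pixels is half the picture's height over the tangent of half this angle, whatever the lens; pixels are square), "cx", "cy" (the principal point, pixels), "R" (3x3) and "t" (3): a world point X has camera coordinates R X + t. Camera axes: x right, y down, z forward; pixel columns grow to the right and rows downward; lengths in m; the calibration is good to about 2 mm. A picture is of the moment at which its call begins. calibration takes no time and is no camera call.
- ticket.finish_job(): hands the job in; it is judged then, once.
The state is a dict: "time": time; "q": joint angles; "joint_vel": joint speeds; "joint_torque": joint torques, N m; "tool_pos": TCP position; "tcp_rot": TCP orientation; "wrist_force": force on the tool from outside, world axes, zero at the start; "torque": the same for the moment, N m; "width": opening from 0.0 (shut) to 1.0 (fully open); "grip_force": force on a finger pad.
Only numpy, scipy, OpenCV 4.12 (cv2) and the standard library are available. Lean on these libraries where they do the work, as an engineer would, in place of code of your own. Each camera call takes 0.05 s, during which the arm holds its last target. There are 200 camera calls.

TASK

Take the battery pack out of the air sampler's slanted pocket: find the sprung tab on its upper face, press it fully in and keep it in while you draw the pack out along its slant, without forcing the catch. Then stand the pack upright on the floor of the metal tray, set down and not dropped, let go of it, and leave the glass beaker, the glass bottle and the glove carton where they are.

Things in the scene. Friction and masses are not known exactly. Their poses are not given: they have to be found in the camera images.
- dock: Air sampler, grey and black plastic, fixed to the bench; origin on the bench, z up, x from battery pocket to head. Base plate: x -70 to +150 mm, y +-90 mm, 22 mm high. Instrument head with a screen on top: x +64 to +149 mm, full width, 107 mm high. Before the head, a sleeve (the pocket) leans 35 deg (0.61 rad) from vertical, its mouth towards the dock's -x.
- seat (a point): Centre of the pocket's floor, where the pack's bottom rests at the start; 30 mm along dock +x and 45 mm above the bench; axes as the dock's. The pocket is 62 mm deep with walls 6 to 7 mm thick; in the pack's axes its outside spans x -32 to +40 mm, y +-72 mm, up to z 62 mm. It holds the pack with 1 mm play a side: the pack slides out only along its own z.
- pack: Grey battery pack, loose, 50 x 130 x 120 mm (its x, y, z), 0.3 to 0.6 kg; origin: centre of its bottom face, z along its length to the top end. Latched at the start: z leans 35 deg from vertical towards the dock's -x, y is level, the +x face looks up. Its top 58 mm stand out of the pocket; above z 66 mm the +x face, with the black tab, is recessed to x = +21 mm; the -x face is plain.
- tab (a joint): Black ribbed snap tab on the pack's +x face, in m: 0 out, 0.007 fully in, pressed along pack -x; spring 2 N to start, 18 N fully in. Pad 18 mm wide (y), pack z 74 to 110 mm; outside at x = 33 mm (26 pressed): 58 mm across pack and tab, 51 pressed, 46 beside the tab. Its place along the face differs each time (centre within 52 mm of the middle in y): look or feel for it. Unlatched from 0.005 on.
- catch: Steel ledge 118 mm wide in the pocket's mouth on the tab side, part of the dock (its origin is the dock's origin). The tab's hook, 2 mm below it, comes up against it when the pack is drawn with the tab not pressed in. It must never bear more than 30 N.
- grip (a point): Point on the pack's long axis, 95 mm from its bottom (25 mm below the top end), at the height of the tab's middle but not necessarily beside the tab; axes as the pack's.
- tray: Open steel tray fixed to the bench, 200 x 170 mm outside (its x, y), walls 5 mm thick and 28 mm high, flat floor 5 mm thick. Origin at the bench under its centre, z up.
- beaker: Empty glass beaker, 72 mm across, 95 mm high, loose; origin at the centre of its foot. Bystander.
- reagent: Glass reagent bottle with a blue cap, 80 mm across, 170 mm high, loose; origin at the centre of its foot. Bystander.
- carton: White and blue glove carton 230 x 120 x 70 mm (x, y, z), loose; origin at the centre of its underside. Bystander.

How it is judged:
On the way, in this order (a step that is already met when the one before it is completed fails the run):
1. the tab is pressed in while the pack is still home in its pocket (value of joint tab above 0.0045 m and distance between pack and seat below 0.01 m), for 0.05 s.
2. the pack is drawn clear of the sampler, held by the fingers (distance between pack and seat above 0.07 m and contact force between pack and dock below 0.2 N and contact force between the fingers and pack above 0.5 N), for 0.1 s.
At the end, for the whole second after the job is handed in: The pack stands upright (within 0.08 rad, top end up) and at rest on the tray's floor: its bottom centre within 85 mm of the tray's centre, and within 4 mm of the height of the 5 mm thick floor; it is released (horizontal distance between pack and tray below 0.085 m and z of pack in the frame of tray between 0.002 and 0.009 m and angle between pack's own z axis and vertical below 0.08 rad and height (world z) of grip above 0.09 m and linear speed of pack below 0.02 m/s); the robot touches nothing.
It fails at once if the catch bears more than 30 N (pack forced against its latch) (contact force between catch and pack above 30 N).
It fails at once if the pack is let fall (moves faster than 0.4 m/s while no finger holds it) (linear speed of pack above 0.4 m/s and contact force between the fingers and pack below 0.1 N).
It fails at once if the beaker, bottle or carton is moved by more than 30 mm (distance of any of beaker, reagent, carton from where it was at the start of the episode above 0.03 m).
It also fails if it takes over 58 s, if anything falls off the work surface, if the arm or the gripper's body presses on something with over 40 N, if the wrist force passes 120 N, or if a joint passes its speed limit or range.

## Working session

There is one attempt and no reset: what is moved stays moved. The work goes in short steps, Python scripts to look and compute and a tool call to move; the robot and the scene stay as the last step left them, time stands still between calls to the robot, and variables do not carry over. Pictures are saved under pics/ and viewed, at most 10 in all, crops included, and the job is handed in when it is done.

Besides the shell and the picture viewer there is one more tool, called after "Emit:" as name(argument=value, ...) on one line, values as JSON. jog_arm: Moves the arm, as the interface text tells. Its arguments: {"type":"object","properties":{"turn":{"type":"array","items":{"type":"array","items":{"type":"number"}}},"delta_pos":{"type":"array","items":{"type":"array","items":{"type":"number"}}},"gripper":{"type":"array","items":{"type":"number"}},"grip_force":{"type":"number"}},"required":["turn","delta_pos","gripper"]}

```bash
mkdir -p pics; python3 - <<'E'
from workcell import read_state, vision
import cv2,numpy as np
for n in("scene","top"):
    im=vision.read_camera(n);cv2.imwrite(f"pics/{n}0.png",im[:,:,::-1])
    c=vision.calibration(n);print(n,c)
print(read_state())
E
```

```text
scene {'vfov': 51.73024784482797, 'cx': 317.49357258485634, 'cy': 201.43170192517903, 'R': array([[ 0.10932383,  0.99399203, -0.00530451],
       [ 0.87132966, -0.09839832, -0.48073111],
       [-0.47836485,  0.04793339, -0.87685202]]), 't': array([ 0.03082136, -0.49500377,  1.34996907])}
top {'vfov': 45.42107332872929, 'cx': 317.8760158564867, 'cy': 199.35352373895307, 'R': array([[ 0.00562811, -0.99995264, -0.00794016],
       [-0.99427429, -0.00474848, -0.10675244],
       [ 0.10670968,  0.00849551, -0.99425393]]), 't': array([-0.11020828,  0.61941869,  1.25341049])}
{'time': 0.1, 'q': array([ 1.06908397e+00,  2.64685931e-01,  1.60526156e+00,  5.81444799e-06,
        1.27372958e+00, -3.69323633e-02]), 'joint_vel': array([ 0.00258896, -0.00169252, -0.00434938,  0.00112979, -0.00059745,
        0.00023652]), 'joint_torque': array([-6.28586913e-04, -5.16707969e+01, -3.68589199e+01, -1.40490056e-04,
        6.34167896e-03, -1.45352163e-05]), 'tool_pos': array([0.30224404, 0.6027883 , 0.23006805]), 'tcp_rot': array([-0.72339442, -3.05659563,  0.00315328]), 'wrist_force': array([ 0.79819232, -1.36727291, -0.07705442]), 'torque': array([0.02676492, 0.02083962, 0.05815538]), 'grip_force': 0.0, 'width': 0.9986457887783027}
```

View pics/scene0.png

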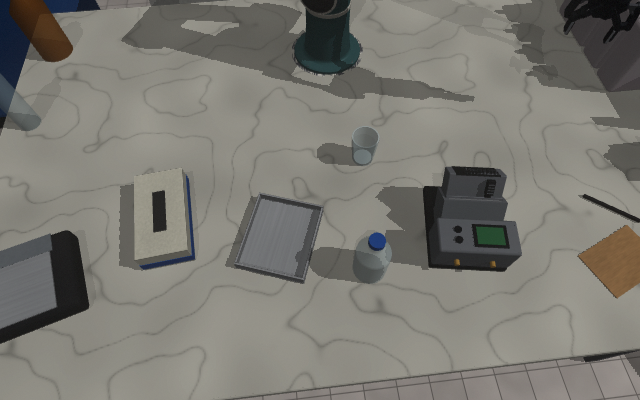

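View pics/top0.png

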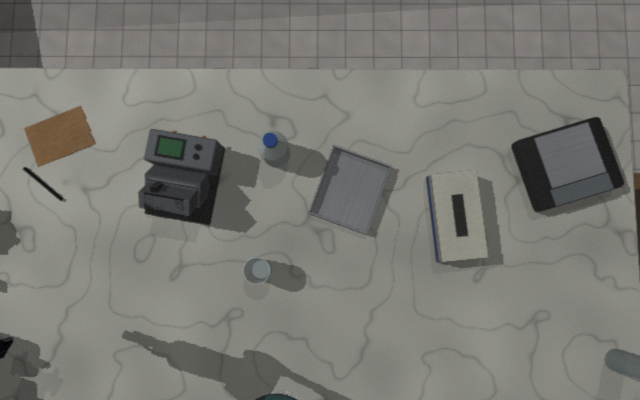

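The scene view shows the carton at (160,215), tray at (280,237), bottle at (373,255), beaker at (364,145), and the dock at (472,220) with a black tab near (490,187). The top view shows the dock at (180,175), with its head further from the robot. Next I'll zoom in on the dock.

```bash
python3 - <<'E'
import cv2,numpy as np
a=cv2.imread("pics/scene0.png")[155:280,412:532];b=cv2.imread("pics/top0.png")[115:235,125:235]
a=cv2.resize(a,(400,417),interpolation=cv2.INTER_CUBIC)
b=cv2.resize(b,(382,417),interpolation=cv2.INTER_CUBIC)
o=np.clip(np.hstack([a,b]).astype(float)*1.6,0,255);cv2.imwrite("pics/c0.png",o)
E
```

```text
[ WARN:0@0.067] global loadsave.cpp:1063 imwrite_ Unsupported depth image for selected encoder is fallbacked to CV_8U.
```

View pics/c0.png

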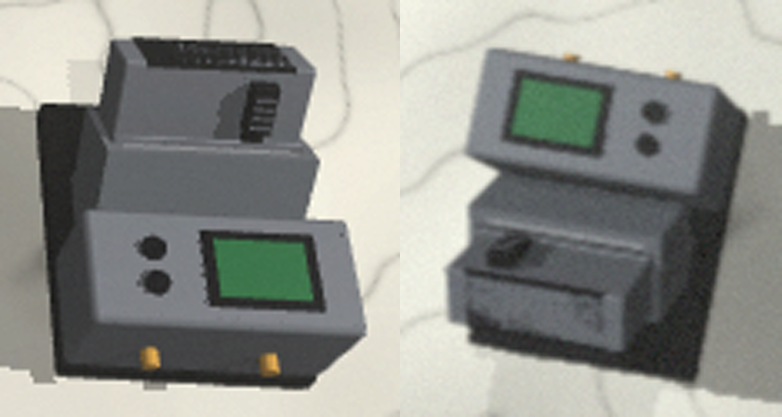

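The crops show the tab near (262,112) in the left half and near (505,247) in the right half. It sits towards dock +y. The corners of the head's top face are clear in both crops.

```bash
cat > h.py <<'E'
from workcell import read_state, vision
import cv2,numpy as np
from scipy.spatial.transform import Rotation as Rot
C={n:vision.calibration(n) for n in("scene","top")}
def ray(n,u,v):
    c=C[n];f=200/np.tan(np.radians(c["vfov"]/2));R=np.array(c["R"]);t=np.array(c["t"])
    return -R.T@t, R.T@np.array([(u-c["cx"])/f,(v-c["cy"])/f,1])
def onplane(n,u,v,p,nrm):
    o,d=ray(n,u,v);return o+d*(np.dot(np.array(p)-o,nrm)/np.dot(d,nrm))
def onz(n,u,v,z): return onplane(n,u,v,[0,0,z],np.array([0,0,1.]))
def proj(n,X):
    c=C[n];f=200/np.tan(np.radians(c["vfov"]/2));p=np.array(c["R"])@X+c["t"];return p[:2]/p[2]*f+[c["cx"],c["cy"]]
def rigid(L,W): # 2D local->world
    L=np.array(L);W=np.array(W);a=L-L.mean(0);b=W-W.mean(0)
    th=np.arctan2((a[:,0]*b[:,1]-a[:,1]*b[:,0]).sum(),(a*b).sum())
    R=np.array([[np.cos(th),-np.sin(th)],[np.sin(th),np.cos(th)]]);t=W.mean(0)-R@L.mean(0)
    return th,t,np.linalg.norm((L@R.T+t)-W,axis=1)
E
cat > m1.py <<'E'
from h import *
T=lambda x,y:(125+(x-400)/3.473-.35,115+y/3.473-.35)
S=lambda x,y:(412+x/3.333-.35,155+y/3.333-.35)
L=[(.064,.09),(.064,-.09),(.149,-.09),(.149,.09)]
W=[onz("top",*T(*p),.107)[:2] for p in[(468,155),(700,195),(717,87),(487,50)]]
print("top",rigid(L,W))
Ws=[onz("scene",*S(*p),.107)[:2] for p in[(347,222),(88,210)]]
print("scene",rigid(L[:2],Ws),Ws)
th,t,_=rigid(L+L[:2],W+Ws);print("both",th,t)
Rd=Rot.from_euler("z",th).as_matrix();d=np.r_[t,0]
a=np.radians(35);Rp=Rd@Rot.from_euler("y",-a).as_matrix()
seat=d+Rd@[.03,0,.045]
loc=lambda X:Rp.T@(X-seat)
for n,p in(("scene",S(262,112)),("top",T(505,247))):
    print("tab",n,loc(onplane(n,*p,seat+Rp[:,0]*.033,Rp[:,0])))
# pack top corners check (z=.12 plane)
for n,p in(("scene",S(118,40)),("scene",S(314,68)),):
    print("packtop",loc(onplane(n,*p,seat+Rp[:,2]*.12,Rp[:,2])))
for q in [(-.025,-.065,.12),(-.025,.065,.12),(.021,-.065,.12),(.021,.065,.12),(.04,.072,.062),(.04,-.072,.062)]:
    X=seat+Rp@q; s=proj("scene",X);tp=proj("top",X)
    print(q,"crop S",((s-[412,155]+.35)*3.333).round(),"T",((tp-[125,115]+.35)*3.473+[400,0]).round())
# tray, glass, carton
im=cv2.imread("pics/top0.png")
print("beaker",onz("top",260,271,.09),onz("scene",363,158,0.0),"bottle cap",onz("top",270,140,.165),onz("scene",377,241,.17))
print("tray top", [onz("top",*p,.028)[:2].round(4) for p in[(335,146),(397,163),(375,236),(310,214)]])
print("tray scene", [onz("scene",*p,.028)[:2].round(4) for p in[(260,193),(324,207),(304,281),(235,264)]])
E
python3 m1.py
```

```text
top (np.float64(-0.15669981049204004), array([0.63359718, 0.26359039]), array([0.00469713, 0.00179947, 0.00450249, 0.00263249]))
scene (np.float64(-0.16432313242673252), array([0.6394688 , 0.26492927]), array([0.00310415, 0.00310415])) [array([0.7168215 , 0.34018515]), array([0.68839185, 0.16873455])]
both -0.16059767329278793 [0.63558525 0.26423152]
tab scene [0.033      0.02887993 0.0926762 ]
tab top [0.033      0.03016279 0.10099915]
packtop [-0.02117894 -0.0598328   0.12      ]
packtop [0.01741569 0.06323243 0.12      ]
(-0.025, -0.065, 0.12) crop S [109.  38.] T [627. 352.]
(-0.025, 0.065, 0.12) crop S [295.  45.] T [450. 322.]
(0.021, -0.065, 0.12) crop S [125.  62.] T [627. 296.]
(0.021, 0.065, 0.12) crop S [319.  70.] T [446. 266.]
(0.04, 0.072, 0.062) crop S [320. 160.] T [470. 205.]
(0.04, -0.072, 0.062) crop S [107. 151.] T [663. 237.]
beaker [0.4306507  0.03807411 0.09      ] [4.35296052e-01 4.80816473e-02 1.11022302e-16] bottle cap [0.75133141 0.00989056 0.165     ] [0.75534744 0.00872409 0.17      ]
tray top [array([ 0.7674, -0.1529]), array([ 0.721 , -0.3216]), array([ 0.5226, -0.2604]), array([ 0.5807, -0.086 ])]
tray scene [array([ 0.5318, -0.2379]), array([ 0.5907, -0.0793]), array([ 0.7765, -0.1474]), array([ 0.7176, -0.3044])]
```

```bash
cat > plan.py <<'E'
from h import *
th=-0.1606;d=np.array([.6356,.2642,0])
Rd=Rot.from_euler("z",th).as_matrix();Rp=Rd@Rot.from_euler("y",-np.radians(35)).as_matrix()
seat=d+Rd@[.03,0,.045]
def tool(R,s): # tool z=-pack z, tool y = s*pack x
    z=-R[:,2];y=s*R[:,0];return np.c_[np.cross(y,z),y,z]
def delta(Rt,pt):
    st=read_state();R0=Rot.from_rotvec(st["tcp_rot"])
    rv=(R0.inv()*Rot.from_matrix(Rt)).as_rotvec()
    print("turn",rv.round(4),"|",np.linalg.norm(rv).round(3),"shift in target axes",(Rt.T@(pt-st["tool_pos"])).round(4))
E
python3 - <<'E'
from plan import *
print("seat",seat)
print(Rot.from_rotvec(read_state()["tcp_rot"]).as_matrix().round(2))
for s in(1,-1):
    pt=seat+Rp@[.001,.0295,.20];print(s,pt);delta(tool(Rp,s),pt)
# tray contour
im=cv2.imread("pics/top0.png");hsv=cv2.cvtColor(im,cv2.COLOR_BGR2HSV)
print(hsv[190,350],hsv[190,300],hsv[190,410],hsv[250,400])
for n,box in(("top",(295,135,115,115)),("scene",(225,185,110,105))):
    im=cv2.imread(f"pics/{n}0.png");x,y,w,h=box;c=im[y:y+h,x:x+w].astype(int)
    m=((c[...,0]-c[...,2])>-2).astype(np.uint8)  # bluish steel vs warm bench
    m=cv2.morphologyEx(m,cv2.MORPH_OPEN,np.ones((3,3)))
    k=max(cv2.findContours(m,0,2)[0],key=cv2.contourArea)
    r=cv2.minAreaRect(k);b=cv2.boxPoints(r)+[x,y];print(n,r[1],cv2.contourArea(k),b.round(1).tolist())
    W=np.array([onz(n,*p,.028)[:2] for p in b]);print(W.round(3).tolist(),W.mean(0))
E
```

```text
seat [0.66521395 0.25940268 0.045     ]
[[-0.89  0.45 -0.  ]
 [ 0.45  0.89 -0.  ]
 [ 0.   -0.   -1.  ]]
1 [0.55750084 0.30673625 0.20940399]
turn [-0.5278 -0.385   1.2253] | 1.389 shift in target axes [-0.2514  0.2333  0.1886]
-1 [0.55750084 0.30673625 0.20940399]
turn [ 0.4174 -0.5722 -1.8079] | 1.942 shift in target axes [ 0.2514 -0.2333  0.1886]
[108  12 107] [ 30  13 139] [ 30  15 140] [ 23  16 129]
top (63.56420135498047, 73.56019592285156) 4493.0 [[307.4, 213.0], [332.5, 143.9], [392.2, 165.6], [367.1, 234.8]]
[[0.583, -0.079], [0.773, -0.146], [0.714, -0.309], [0.526, -0.239]] [ 0.64897672 -0.19316606]
scene (72.38916015625, 81.43070983886719) 5370.0 [[233.1, 266.2], [253.9, 187.5], [323.9, 206.0], [303.1, 284.8]]
[[0.723, -0.309], [0.514, -0.253], [0.588, -0.079], [0.785, -0.15]] [ 0.65231262 -0.19786431]
```

Emit:
jog_arm(turn=[[-0.044, -0.032, 0.102], [-0.044, -0.032, 0.102], [-0.044, -0.032, 0.102], [-0.044, -0.032, 0.102], [-0.044, -0.032, 0.102], [-0.044, -0.032, 0.102], [-0.044, -0.032, 0.102], [-0.044, -0.032, 0.102], [-0.044, -0.032, 0.102], [-0.044, -0.032, 0.102], [-0.044, -0.032, 0.102], [-0.044, -0.032, 0.102]], delta_pos=[[0, 0, 0], [0, 0, 0], [0, 0, 0], [0, 0, 0], [0, 0, 0], [0, 0, 0], [0, 0, 0], [0, 0, 0], [0, 0, 0], [0, 0, 0], [0, 0, 0], [0, 0, 0]], gripper=[0.085, 0.085, 0.085, 0.085, 0.085, 0.085, 0.085, 0.085, 0.085, 0.085, 0.085, 0.085])

```text
time: 1.1
tool_pos: [0.3021, 0.6029, 0.2309]
tcp_rot: [2.002, 1.696, 0.541]
wrist_force: [-0.7, 0.5, -0.7]
width: 0.999
grip_force: 0.0
```

Emit:
jog_arm(turn=[[0, 0, 0], [0, 0, 0], [0, 0, 0], [0, 0, 0], [0, 0, 0], [0, 0, 0], [0, 0, 0], [0, 0, 0], [0, 0, 0], [0, 0, 0], [0, 0, 0], [0, 0, 0], [0, 0, 0], [0, 0, 0], [0, 0, 0], [0, 0, 0]], delta_pos=[[-0.018, 0.0167, 0.0135], [-0.018, 0.0167, 0.0135], [-0.018, 0.0167, 0.0135], [-0.018, 0.0167, 0.0135], [-0.018, 0.0167, 0.0135], [-0.018, 0.0167, 0.0135], [-0.018, 0.0167, 0.0135], [-0.018, 0.0167, 0.0135], [-0.018, 0.0167, 0.0135], [-0.018, 0.0167, 0.0135], [-0.018, 0.0167, 0.0135], [-0.018, 0.0167, 0.0135], [-0.018, 0.0167, 0.0135], [-0.018, 0.0167, 0.0135], [0, 0, 0], [0, 0, 0]], gripper=[0.085, 0.085, 0.085, 0.085, 0.085, 0.085, 0.085, 0.085, 0.085, 0.085, 0.085, 0.085, 0.085, 0.085, 0.085, 0.085])

```text
time: 2.43
tool_pos: [0.5591, 0.3053, 0.2094]
tcp_rot: [2.002, 1.7, 0.537]
wrist_force: [0.2, 0.4, -0.5]
width: 0.993
grip_force: 0.0
```

```bash
python3 - <<'E'
from plan import *
delta(tool(Rp,1),seat+Rp@[.001,.0295,.20]);delta(tool(Rp,1),seat+Rp@[.001,.0295,.074]);s=read_state();print(s["q"],s["time"])
c=[cv2.resize(vision.read_camera(n)[y:y+150,x:x+140],(400,429),interpolation=cv2.INTER_CUBIC) for n,x,y in(("scene",400,110),("top",110,100))]
cv2.imwrite("pics/c1.png",np.clip(np.hstack(c)[:,:,::-1]*1.6,0,255).astype(np.uint8))
E
```

```text
turn [-0.0006 -0.0006 -0.0025] | 0.003 shift in target axes [ 0.0011 -0.0014 -0.0011]
turn [-0.0006 -0.0006 -0.0025] | 0.003 shift in target axes [ 0.0011 -0.0014  0.1249]
[ 0.69887751 -0.0072973   2.07168109 -0.67295651  0.76969717  1.28236807] 2.4333
```

View pics/c1.png

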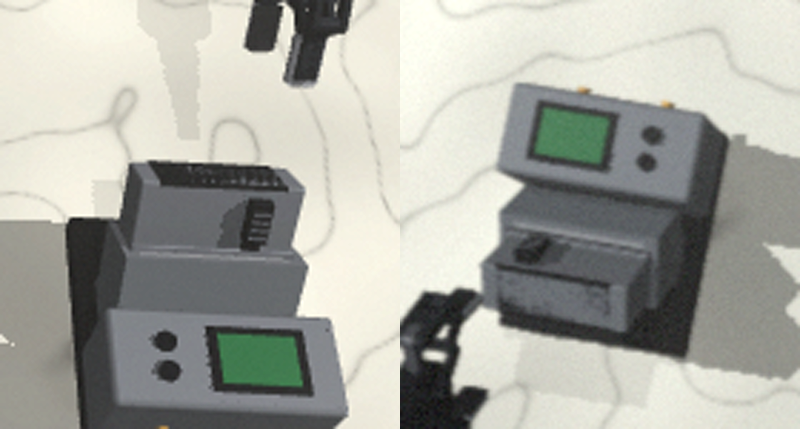

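The left crop shows the fingertips at about (262,45) and (300,80). In the right crop they are at about (430,300) and (470,300). I'll check these against where the TCP should project.

```bash
python3 - <<'E'
from plan import *
s=read_state();R=Rot.from_rotvec(s["tcp_rot"]).as_matrix();print(R.round(2))
k=400/140
for dy in(0,.045,-.045,.055,-.055):
    X=s["tool_pos"]+R@[0,dy,-.013 if dy else 0]
    print(dy,((proj("scene",X)-[400,110])*k).round(),((proj("top",X)-[110,100])*k+[400,0]).round())
E
```

```text
[[ 0.16  0.81  0.57]
 [ 0.99 -0.13 -0.09]
 [ 0.    0.57 -0.82]]
0 [275.  81.] [481. 334.]
0.045 [300.  83.] [471. 294.]
-0.045 [260.  49.] [477. 388.]
0.055 [305.  87.] [470. 283.]
-0.055 [256.  45.] [478. 398.]
```

Emit:
jog_arm(turn=[[0, 0, -0.0025], [0, 0, 0], [0, 0, 0], [0, 0, 0], [0, 0, 0], [0, 0, 0], [0, 0, 0], [0, 0, 0], [0, 0, 0], [0, 0, 0], [0, 0, 0]], delta_pos=[[0.001, -0.0014, 0.0125], [0, 0, 0.0125], [0, 0, 0.0125], [0, 0, 0.0125], [0, 0, 0.0125], [0, 0, 0.0125], [0, 0, 0.0125], [0, 0, 0.0125], [0, 0, 0.0125], [0, 0, 0.0125], [0, 0, 0]], gripper=[0.085, 0.085, 0.085, 0.085, 0.085, 0.085, 0.085, 0.085, 0.085, 0.085, 0.085])

```text
time: 3.45
tool_pos: [0.6287, 0.2958, 0.1038]
tcp_rot: [1.998, 1.706, 0.534]
wrist_force: [0.5, -0.4, 0.5]
width: 1.0
grip_force: 0.0
```

```bash
python3 - <<'E'
from plan import *
delta(tool(Rp,1),seat+Rp@[.001,.0295,.074]);s=read_state();print(s["wrist_force"],s["time"])
c=[cv2.resize(vision.read_camera(n)[y:y+100,x:x+93],(400,429),interpolation=cv2.INTER_CUBIC) for n,x,y in(("scene",425,130),("top",125,130))]
cv2.imwrite("pics/c2.png",np.clip(np.hstack(c)[:,:,::-1]*1.8,0,255).astype(np.uint8))
E
```

```text
turn [-0.0023 -0.      0.003 ] | 0.004 shift in target axes [-0.0006  0.0016 -0.0018]
[ 0.53491868 -0.38519439  0.45409798] 3.45
```

View pics/c2.png

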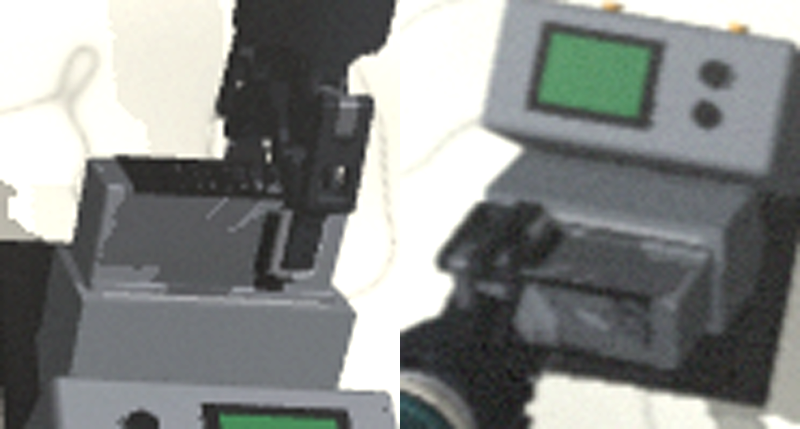

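The finger sits over the tab at crop (290,240). The tab's left edge shows at (256,240), which fits parallax plus an offset of about 2 mm. I'll trim that and close gently.

Emit:
jog_arm(turn=[[0, 0, 0.003], [0, 0, 0], [0, 0, 0], [0, 0, 0], [0, 0, 0], [0, 0, 0], [0, 0, 0], [0, 0, 0], [0, 0, 0], [0, 0, 0]], delta_pos=[[-0.002, 0.0015, -0.001], [0, 0, 0], [0, 0, 0], [0, 0, 0], [0, 0, 0], [0, 0, 0], [0, 0, 0], [0, 0, 0], [0, 0, 0], [0, 0, 0]], gripper=[0.085, 0.07, 0.062, 0.058, 0.054, 0.051, 0.049, 0.047, 0.047, 0.047], grip_force=40)

```text
time: 4.38
tool_pos: [0.6261, 0.296, 0.1089]
tcp_rot: [2.002, 1.703, 0.539]
wrist_force: [-22.8, 0.3, 13.8]
width: 0.566
grip_force: 37.1
```

```bash
python3 - <<'E'
from plan import *
delta(tool(Rp,1),seat+Rp@[.001,.0295,.074]);s=read_state();R=Rot.from_rotvec(s["tcp_rot"]).as_matrix()
print("F tool",R.T@s["wrist_force"],"T",R.T@s["torque"],s["width"]*85.4,s["grip_force"])
E
```

```text
turn [-0.0018 -0.0031 -0.0019] | 0.004 shift in target axes [-0.0003  0.0008  0.0038]
F tool [ -3.26428159 -10.6150219  -24.29514519] T [ 2.18562897 -0.28898016  0.14303676] 48.32488027988093 37.079583406448364
```

Emit:
jog_arm(turn=[[0, 0, 0], [0, 0, 0], [0, 0, 0], [0, 0, 0]], delta_pos=[[0, 0, 0], [0, 0, 0], [0, 0, -0.001], [0, 0, 0]], gripper=[0.055, 0.055, 0.055, 0.055])

```text
time: 4.72
tool_pos: [0.6281, 0.2949, 0.1088]
tcp_rot: [2.0, 1.703, 0.539]
wrist_force: [-1.7, 2.1, -2.5]
width: 0.65
grip_force: 8.5
```

Emit:
jog_arm(turn=[[0, 0, 0], [0, 0, 0], [0, 0, 0]], delta_pos=[[0, 0, 0], [0, 0, 0], [0, 0, 0]], gripper=[0.052, 0.052, 0.052])

```text
time: 4.97
tool_pos: [0.6274, 0.2951, 0.1088]
tcp_rot: [2.001, 1.702, 0.538]
wrist_force: [-9.3, 1.7, 2.4]
width: 0.616
grip_force: 15.3
```

Emit:
jog_arm(turn=[[0, 0, 0], [0, 0, 0], [0, 0, 0]], delta_pos=[[0, 0, 0], [0, 0, 0], [0, 0, 0]], gripper=[0.049, 0.049, 0.049])

```text
time: 5.22
tool_pos: [0.6264, 0.2953, 0.1088]
tcp_rot: [2.002, 1.703, 0.538]
wrist_force: [-17.6, 2.3, 7.4]
width: 0.577
grip_force: 22.8
```

Emit:
jog_arm(turn=[[0, 0, 0], [0, 0, 0], [0, 0, 0], [0, 0, 0], [0, 0, 0], [0, 0, 0]], delta_pos=[[0, -0.001, 0], [0, 0, 0], [0, 0, 0], [0, 0, -0.001], [0, 0, -0.001], [0, 0, 0]], gripper=[0.04, 0.04, 0.04, 0.04, 0.04, 0.04], grip_force=70)

```text
time: 5.72
tool_pos: [0.6254, 0.2954, 0.1098]
tcp_rot: [2.002, 1.702, 0.539]
wrist_force: [-10.5, 1.9, 3.2]
width: 0.538
grip_force: 73.1
```

```bash
python3 - <<'E'
from plan import *
delta(tool(Rp,1),seat+Rp@[.001,.0295,.074]);s=read_state();R=Rot.from_rotvec(s["tcp_rot"]).as_matrix()
print("F tool",R.T@s["wrist_force"],"T",R.T@s["torque"],s["width"]*85.4,s["grip_force"])
E
```

```text
turn [-0.0013 -0.0024 -0.0013] | 0.003 shift in target axes [0.0003 0.0008 0.0049]
F tool [ 0.19550015 -6.87461726 -8.71087417] T [1.55438476 0.11158557 0.13151487] 45.91985851784567 73.10387045145035
```

Emit:
jog_arm(turn=[[0, 0, 0], [0, 0, 0], [0, 0, 0], [0, 0, 0], [0, 0, 0]], delta_pos=[[0, -0.0005, 0], [0, 0, -0.001], [0, 0, -0.001], [0, 0, -0.001], [0, 0, 0]], gripper=[0.04, 0.04, 0.04, 0.04, 0.04], grip_force=55)

```text
time: 6.13
tool_pos: [0.624, 0.2952, 0.1118]
tcp_rot: [2.001, 1.702, 0.538]
wrist_force: [-1.1, 0.4, -5.0]
width: 0.531
grip_force: 71.8
```

```bash
python3 - <<'E'
from plan import *
delta(tool(Rp,1),seat+Rp@[.001,.0295,.074]);s=read_state();R=Rot.from_rotvec(s["tcp_rot"]).as_matrix()
print("F tool",R.T@s["wrist_force"],"T",R.T@s["torque"],s["width"]*85.4,s["grip_force"])
E
```

```text
turn [-0.0009 -0.0017 -0.001 ] | 0.002 shift in target axes [0.0007 0.0007 0.0073]
F tool [ 0.26184821 -3.80013361  3.47565718] T [1.0408712  0.16370415 0.22194076] 45.36675612137339 71.79320991039276
```

Emit:
jog_arm(turn=[[0, 0, 0], [0, 0, 0], [0, 0, 0], [0, 0, 0]], delta_pos=[[0, 0, -0.001], [0, 0, -0.001], [0, 0, -0.001], [0, 0, 0]], gripper=[0.04, 0.04, 0.04, 0.04])

```text
time: 6.47
tool_pos: [0.6222, 0.2957, 0.1147]
tcp_rot: [2.001, 1.702, 0.539]
wrist_force: [-2.2, -0.4, -6.6]
width: 0.532
grip_force: 72.1
```

```bash
python3 - <<'E'
from plan import *
delta(tool(Rp,1),seat+Rp@[.001,.0295,.074]);s=read_state();R=Rot.from_rotvec(s["tcp_rot"]).as_matrix()
print("F tool",R.T@s["wrist_force"],"T",R.T@s["torque"],s["width"]*85.4,s["grip_force"])
E
```

```text
turn [-0.0005 -0.0021 -0.001 ] | 0.002 shift in target axes [0.0005 0.0006 0.0107]
F tool [-0.74931245 -5.50651456  4.15222481] T [1.2120596  0.11317882 0.30702374] 45.41079095658306 72.10015878081322
```

Emit:
jog_arm(turn=[[0, 0, 0], [0, 0, 0], [0, 0, 0], [0, 0, 0], [0, 0, 0], [0, 0, 0], [0, 0, 0], [0, 0, 0]], delta_pos=[[0, 0, -0.002], [0, 0, -0.003], [0, 0, -0.003], [0, 0, -0.003], [0, 0, -0.003], [0, 0, -0.003], [0, 0, -0.003], [0, 0, 0]], gripper=[0.04, 0.04, 0.04, 0.04, 0.04, 0.04, 0.04, 0.04])

```text
time: 7.13
tool_pos: [0.611, 0.298, 0.132]
tcp_rot: [2.0, 1.702, 0.54]
wrist_force: [-4.4, -0.0, -4.8]
width: 0.534
grip_force: 73.1
```

```bash
python3 - <<'E'
from plan import *
delta(tool(Rp,1),seat+Rp@[.001,.0295,.074]);s=read_state();R=Rot.from_rotvec(s["tcp_rot"]).as_matrix()
print("F tool",R.T@s["wrist_force"],"T",R.T@s["torque"],s["width"]*85.4,s["grip_force"])
c=[cv2.resize(vision.read_camera(n)[y:y+100,x:x+93],(400,429),interpolation=cv2.INTER_CUBIC) for n,x,y in(("scene",425,130),("top",125,130))]
cv2.imwrite("pics/c3.png",np.clip(np.hstack(c)[:,:,::-1]*1.8,0,255).astype(np.uint8))
E
```

```text
turn [ 0.0005 -0.0031 -0.0009] | 0.003 shift in target axes [ 0.     -0.      0.0315]
F tool [-0.72039069 -6.2877408   1.44336486] T [1.52150544 0.07939915 0.33534943] 45.63959880178284 73.1065508723259
```

View pics/c3.png

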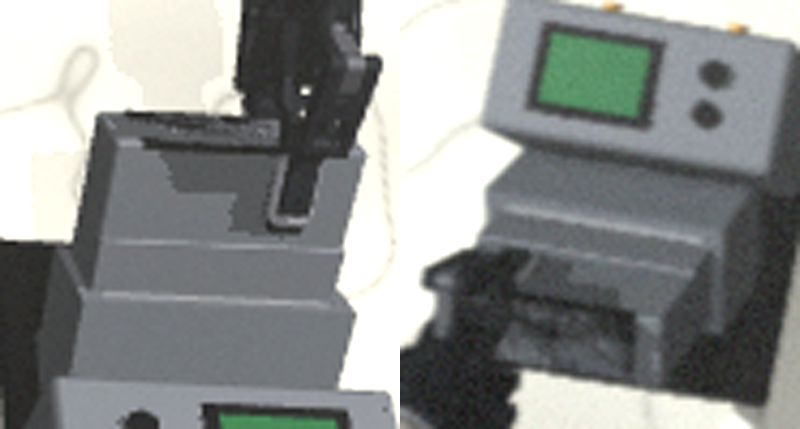

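The pack is sliding out with the fingers. Its lower shoulder now shows above the sleeve mouth, at crop row 245 against 295. I'll keep drawing.

Emit:
jog_arm(turn=[[0, 0, 0], [0, 0, 0], [0, 0, 0], [0, 0, 0], [0, 0, 0], [0, 0, 0], [0, 0, 0], [0, 0, 0], [0, 0, 0], [0, 0, 0], [0, 0, 0], [0, 0, 0], [0, 0, 0]], delta_pos=[[0, 0, -0.004], [0, 0, -0.005], [0, 0, -0.005], [0, 0, -0.005], [0, 0, -0.005], [0, 0, -0.005], [0, 0, -0.005], [0, 0, -0.005], [0, 0, -0.005], [0, 0, -0.005], [0, 0, -0.005], [0, 0, 0], [0, 0, 0]], gripper=[0.04, 0.04, 0.04, 0.04, 0.04, 0.04, 0.04, 0.04, 0.04, 0.04, 0.04, 0.04, 0.04])

```text
time: 8.32
tool_pos: [0.5809, 0.303, 0.1764]
tcp_rot: [1.999, 1.702, 0.542]
wrist_force: [-0.2, -0.4, -4.4]
width: 0.534
grip_force: 71.9
```

```bash
python3 - <<'E'
from plan import *
delta(tool(Rp,1),seat+Rp@[.001,.0295,.074]);s=read_state();R=Rot.from_rotvec(s["tcp_rot"]).as_matrix()
print("F tool",R.T@s["wrist_force"],"W",s["wrist_force"],"T",R.T@s["torque"],s["width"]*85.4,s["grip_force"],s["q"])
for n in("scene","top"):cv2.imwrite(f"pics/{n}4.png",vision.read_camera(n)[:,:,::-1])
E
```

```text
turn [ 0.0012 -0.0036 -0.0007] | 0.004 shift in target axes [-0.     -0.0005  0.0854]
F tool [-0.47148302 -2.60389235  3.52463466] W [-0.17706745 -0.43417491 -4.38243544] T [0.71403199 0.11132636 0.11608769] 45.57563624398891 71.8641771376133 [ 0.66701772  0.05626403  2.07464307 -0.71399617  0.69753059  1.31348806]
```

View pics/scene4.png

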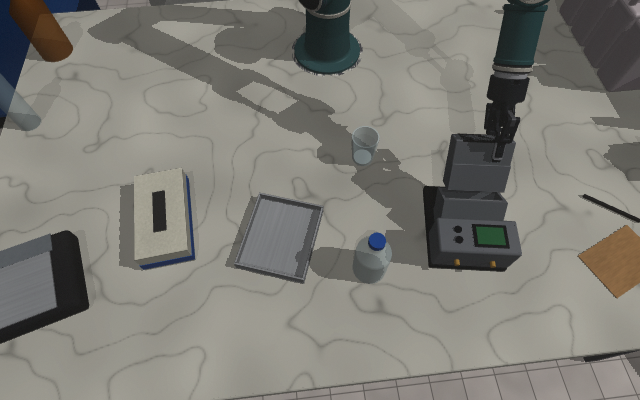

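The pack is clear of the sampler and held, with the wrist carrying about 4.4 N. The tray centre is near (279,238), and the bystanders haven't moved. Next I'll lift.

Emit:
jog_arm(turn=[[0, 0, 0], [0, 0, 0], [0, 0, 0], [0, 0, 0], [0, 0, 0], [0, 0, 0], [0, 0, 0], [0, 0, 0], [0, 0, 0], [0, 0, 0], [0, 0, 0], [0, 0, 0]], delta_pos=[[0, 0, -0.01], [0, 0, -0.01], [0, 0, -0.01], [0, 0, -0.01], [0, 0.006, -0.008], [0, 0.0115, -0.0164], [0, 0.0115, -0.0164], [0, 0.0115, -0.0164], [0, 0.0115, -0.0164], [0, 0.0115, -0.0164], [0, 0.006, -0.008], [0, 0, 0]], gripper=[0.04, 0.04, 0.04, 0.04, 0.04, 0.04, 0.04, 0.04, 0.04, 0.04, 0.04, 0.04])

```text
time: 9.42
tool_pos: [0.5601, 0.307, 0.334]
tcp_rot: [1.999, 1.699, 0.55]
wrist_force: [0.2, 1.1, -2.8]
width: 0.533
grip_force: 71.8
```

```bash
cat >> plan.py <<'E'
Ru=Rot.from_euler("z",-.34).as_matrix();Tu=tool(Ru,1)
tray=np.array([.650,-.195,0])
E
python3 - <<'E'
from plan import *
delta(Tu,tray+.028*Ru[:,1]+[0,0,.31]);s=read_state();print(s["tool_pos"],s["q"],s["wrist_force"])
E
```

```text
turn [ 0.6141 -0.0636  0.1728] | 0.641 shift in target axes [-0.4152  0.2522  0.024 ]
[0.56008157 0.30696667 0.33399013] [ 0.69958389 -0.10712253  1.9311422  -0.55823238  0.9581123   1.10434371] [ 0.15562078  1.09392222 -2.84136521]
```

Emit:
jog_arm(turn=[[0.0614, -0.0064, 0.0173], [0.0614, -0.0064, 0.0173], [0.0614, -0.0064, 0.0173], [0.0614, -0.0064, 0.0173], [0.0614, -0.0064, 0.0173], [0.0614, -0.0064, 0.0173], [0.0614, -0.0064, 0.0173], [0.0614, -0.0064, 0.0173], [0.0614, -0.0064, 0.0173], [0.0614, -0.0064, 0.0173]], delta_pos=[[0, 0, 0], [0, 0, 0], [0, 0, 0], [0, 0, 0], [0, 0, 0], [0, 0, 0], [0, 0, 0], [0, 0, 0], [0, 0, 0], [0, 0, 0]], gripper=[0.04, 0.04, 0.04, 0.04, 0.04, 0.04, 0.04, 0.04, 0.04, 0.04])

```text
time: 10.25
tool_pos: [0.5586, 0.3055, 0.3273]
tcp_rot: [-2.566, -1.811, 0.017]
wrist_force: [-0.1, 0.3, -4.1]
width: 0.532
grip_force: 71.5
```

Emit:
jog_arm(turn=[[0, 0, 0], [0, 0, 0], [0, 0, 0], [0, 0, 0], [0, 0, 0], [0, 0, 0], [0, 0, 0], [0, 0, 0], [0, 0, 0], [0, 0, 0], [0, 0, 0], [0, 0, 0], [0, 0, 0], [0, 0, 0], [0, 0, 0], [0, 0, 0], [0, 0, 0], [0, 0, 0], [0, 0, 0], [0, 0, 0]], delta_pos=[[-0.008, 0.005, 0.0], [-0.016, 0.0095, 0.001], [-0.0245, 0.015, 0.0015], [-0.0245, 0.015, 0.0015], [-0.0245, 0.015, 0.0015], [-0.0245, 0.015, 0.0015], [-0.0245, 0.015, 0.0015], [-0.0245, 0.015, 0.0015], [-0.0245, 0.015, 0.0015], [-0.0245, 0.015, 0.0015], [-0.0245, 0.015, 0.0015], [-0.0245, 0.015, 0.0015], [-0.0245, 0.015, 0.0015], [-0.0245, 0.015, 0.0015], [-0.0245, 0.015, 0.0015], [-0.0245, 0.0145, 0.0015], [-0.0245, 0.014, 0.0015], [-0.016, 0.0095, 0.001], [-0.008, 0.005, 0], [0, 0, 0]], gripper=[0.04, 0.04, 0.04, 0.04, 0.04, 0.04, 0.04, 0.04, 0.04, 0.04, 0.04, 0.04, 0.04, 0.04, 0.04, 0.04, 0.04, 0.04, 0.04, 0.04])

```text
time: 11.92
tool_pos: [0.6572, -0.1723, 0.3048]
tcp_rot: [2.567, 1.81, -0.014]
wrist_force: [-0.8, 0.0, -3.4]
width: 0.534
grip_force: 71.3
```

Emit:
jog_arm(turn=[[0, 0, 0], [0, 0, 0]], delta_pos=[[0, 0, 0], [0, 0, 0]], gripper=[0.04, 0.04])

```text
time: 12.08
tool_pos: [0.6575, -0.1689, 0.3058]
tcp_rot: [-2.565, -1.814, 0.012]
wrist_force: [0.6, 0.6, -4.1]
width: 0.534
grip_force: 71.3
```

```bash
python3 - <<'E'
from plan import *
delta(Tu,tray+.028*Ru[:,1]+[0,0,.31]);s=read_state();print(s["tool_pos"],s["q"],s["wrist_force"])
c=[cv2.resize(vision.read_camera(n)[y:y+180,x:x+168],(400,429),interpolation=cv2.INTER_CUBIC) for n,x,y in(("scene",200,120),("top",270,110))]
cv2.imwrite("pics/c5.png",np.clip(np.hstack(c)[:,:,::-1]*1.5,0,255).astype(np.uint8))
E
```

```text
turn [-0.0045  0.0059  0.0002] | 0.007 shift in target axes [ 0.0009  0.0017 -0.0042]
[ 0.6574785  -0.16886772  0.30579519] [-0.28520215  0.2406675   1.49723832 -0.00572305  1.408535    0.05551097] [ 0.62753489  0.62522195 -4.0819004 ]
```

View pics/c5.png

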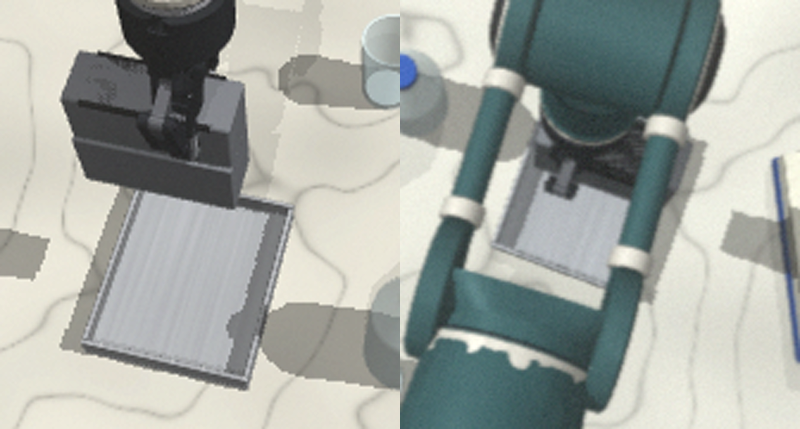

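The pack hangs over the tray. In the left crop, the lower edge of its far face runs from (90,180) to (237,207). I'll compare that with the prediction.

```bash
python3 - <<'E'
from plan import *
s=read_state();R=Rot.from_rotvec(s["tcp_rot"]).as_matrix();k=400/168
for q in[(.025,-.065,0),(.025,.065,0),(.025,-.065,.066),(.025,.065,.066),(-.025,.065,.12),(-.025,-.065,.12)]:
    # tool x=pack y, y=pack x, z=-pack z ; TCP at pack (.001,.028,.0785)
    X=s["tool_pos"]+R@[q[1]-.028,q[0]-.001,-(q[2]-.0785)]
    print(q,((proj("scene",X)-[200,120]+.35)*k).round(),X.round(3))
E
```

```text
(0.025, -0.065, 0) [ 87. 179.] [ 0.649 -0.265  0.228]
(0.025, 0.065, 0) [237. 210.] [ 0.692 -0.142  0.227]
(0.025, -0.065, 0.066) [ 73. 138.] [ 0.649 -0.264  0.294]
(0.025, 0.065, 0.066) [234. 170.] [ 0.693 -0.142  0.293]
(-0.025, 0.065, 0.12) [247.  78.] [ 0.646 -0.125  0.347]
(-0.025, -0.065, 0.12) [81. 45.] [ 0.602 -0.248  0.348]
```

Emit:
jog_arm(turn=[[-0.0045, 0.0059, 0], [0, 0, 0], [0, 0, 0], [0, 0, 0], [0, 0, 0], [0, 0, 0], [0, 0, 0], [0, 0, 0], [0, 0, 0], [0, 0, 0], [0, 0, 0], [0, 0, 0], [0, 0, 0], [0, 0, 0], [0, 0, 0], [0, 0, 0]], delta_pos=[[0.001, 0.0017, 0.005], [0, 0, 0.01], [0, 0, 0.018], [0, 0, 0.018], [0, 0, 0.018], [0, 0, 0.018], [0, 0, 0.018], [0, 0, 0.018], [0, 0, 0.018], [0, 0, 0.018], [0, 0, 0.018], [0, 0, 0.014], [0, 0, 0.006], [0, 0, 0.003], [0, 0, 0], [0, 0, 0]], gripper=[0.04, 0.04, 0.04, 0.04, 0.04, 0.04, 0.04, 0.04, 0.04, 0.04, 0.04, 0.04, 0.04, 0.04, 0.04, 0.04])

```text
time: 13.52
tool_pos: [0.6603, -0.1703, 0.1067]
tcp_rot: [2.564, 1.811, 0.001]
wrist_force: [0.6, -0.3, -4.3]
width: 0.535
grip_force: 71.3
```

```bash
python3 - <<'E'
from plan import *
delta(Tu,tray+.028*Ru[:,1]+[0,0,.0835]);s=read_state();print(s["tool_pos"],s["wrist_force"],s["torque"])
E
```

```text
turn [ 0.002   0.0006 -0.0008] | 0.002 shift in target axes [ 0.0013 -0.0015  0.0232]
[ 0.66030086 -0.1703226   0.10674645] [ 0.56429009 -0.28963567 -4.26622961] [ 0.15854985 -0.0733047  -0.01612104]
```

Emit:
jog_arm(turn=[[0, 0, 0], [0, 0, 0], [0, 0, 0], [0, 0, 0], [0, 0, 0], [0, 0, 0]], delta_pos=[[0, 0, 0.005], [0, 0, 0.005], [0, 0, 0.004], [0, 0, 0.003], [0, 0, 0], [0, 0, 0]], gripper=[0.04, 0.04, 0.04, 0.04, 0.04, 0.04])

```text
time: 14.02
tool_pos: [0.6592, -0.1701, 0.0883]
tcp_rot: [-2.566, -1.812, 0.001]
wrist_force: [-0.1, 0.5, -3.2]
width: 0.531
grip_force: 71.3
```

Emit:
jog_arm(turn=[[0, 0, 0], [0, 0, 0], [0, 0, 0], [0, 0, 0]], delta_pos=[[0, 0, 0.001], [0, 0, 0.001], [0, 0, 0.001], [0, 0, 0]], gripper=[0.04, 0.04, 0.04, 0.04])

```text
time: 14.35
tool_pos: [0.6595, -0.1701, 0.0856]
tcp_rot: [2.566, 1.812, -0.001]
wrist_force: [-1.0, -0.6, -4.2]
width: 0.537
grip_force: 71.3
```

Emit:
jog_arm(turn=[[0, 0, 0], [0, 0, 0], [0, 0, 0]], delta_pos=[[0, 0, 0.001], [0, 0, 0.001], [0, 0, 0]], gripper=[0.04, 0.04, 0.04])

```text
time: 14.6
tool_pos: [0.6597, -0.1702, 0.084]
tcp_rot: [2.565, 1.812, -0.0]
wrist_force: [0.1, -0.6, -4.1]
width: 0.532
grip_force: 71.2
```

Emit:
jog_arm(turn=[[0, 0, 0], [0, 0, 0]], delta_pos=[[0, 0, 0.001], [0, 0, 0]], gripper=[0.04, 0.04])

```text
time: 14.77
tool_pos: [0.6597, -0.1703, 0.0839]
tcp_rot: [2.565, 1.812, -0.0]
wrist_force: [-3.3, 0.4, 3.5]
width: 0.537
grip_force: 72.1
```

Emit:
jog_arm(turn=[[0, 0, 0], [0, 0, 0]], delta_pos=[[0, 0, 0.0007], [0, 0, 0]], gripper=[0.04, 0.04])

```text
time: 14.93
tool_pos: [0.6597, -0.1704, 0.0839]
tcp_rot: [2.565, 1.812, -0.0]
wrist_force: [-3.9, -0.1, 6.7]
width: 0.533
grip_force: 72.7
```

```bash
python3 - <<'E'
from plan import *
s=read_state();R=Rot.from_rotvec(s["tcp_rot"]).as_matrix()
print(s["tool_pos"],R.T@s["wrist_force"],R.T@s["torque"])
E
```

```text
[ 0.65974174 -0.17035997  0.08385462] [-1.40519614 -3.64976473 -6.68942619] [ 0.83286348  0.08593447 -0.06315655]
```

Floor contact is firm, so I'll release gradually.

Emit:
jog_arm(turn=[[0, 0, 0], [0, 0, 0], [0, 0, 0], [0, 0, 0], [0, 0, 0], [0, 0, 0], [0, 0, 0], [0, 0, 0], [0, 0, 0], [0, 0, 0], [0, 0, 0]], delta_pos=[[0, 0, 0], [0, 0, 0], [0, 0, 0], [0, 0, 0], [0, 0, 0], [0, 0, 0], [0, 0, 0], [0, 0, 0], [0, 0, 0], [0, 0, 0], [0, 0, 0]], gripper=[0.048, 0.051, 0.053, 0.055, 0.057, 0.059, 0.062, 0.068, 0.076, 0.085, 0.085], grip_force=30)

```text
time: 15.85
tool_pos: [0.6598, -0.1702, 0.0824]
tcp_rot: [2.565, 1.812, -0.0]
wrist_force: [-0.7, 0.6, 0.0]
width: 0.995
grip_force: 0.0
```

```bash
python3 - <<'E'
from plan import *
s=read_state();print(s["tool_pos"],s["wrist_force"],s["width"],s["grip_force"])
c=[cv2.resize(vision.read_camera(n)[y:y+180,x:x+168],(400,429),interpolation=cv2.INTER_CUBIC) for n,x,y in(("scene",200,120),("top",270,110))]
cv2.imwrite("pics/c6.png",np.clip(np.hstack(c)[:,:,::-1]*1.5,0,255).astype(np.uint8))
E
```

```text
[ 0.65975882 -0.17018626  0.08237496] [-0.71196846  0.55994735  0.04649712] 0.9948807607297634 0.0
```

View pics/c6.png

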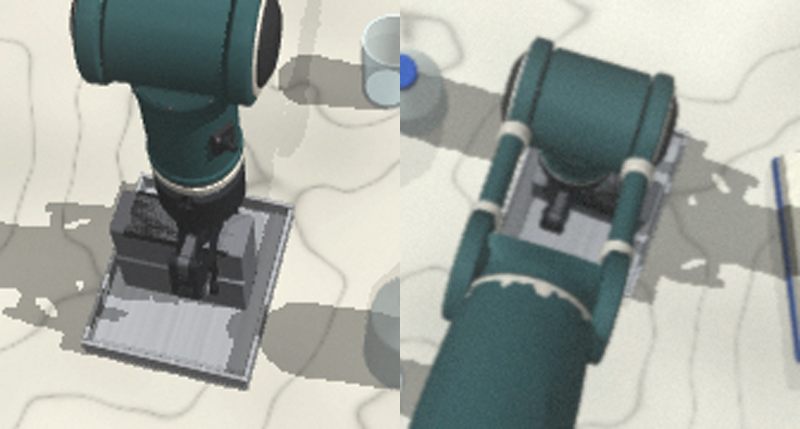

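The pack stands on the tray floor, with its bottom edge from (125,285) to (243,305) in the left crop. The fingers are open and carry no force, so I'll retreat straight up.

Emit:
jog_arm(turn=[[0, 0, 0], [0, 0, 0], [0, 0, 0], [0, 0, 0], [0, 0, 0], [0, 0, 0], [0, 0, 0], [0, 0, 0], [0, 0, 0], [0, 0, 0], [0, 0, 0], [0, 0, 0], [0, 0, 0], [0, 0, 0], [0, 0, 0]], delta_pos=[[0, 0, -0.003], [0, 0, -0.005], [0, 0, -0.008], [0, 0, -0.01], [0, 0, -0.01], [0, 0, -0.015], [0, 0, -0.015], [0, 0, -0.015], [0, 0, -0.02], [0, 0, -0.02], [0, 0, -0.02], [0, 0, -0.02], [0, 0, -0.01], [0, 0, 0], [0, 0, 0]], gripper=[0.085, 0.085, 0.085, 0.085, 0.085, 0.085, 0.085, 0.085, 0.085, 0.085, 0.085, 0.085, 0.085, 0.085, 0.085])

```text
time: 17.2
tool_pos: [0.6599, -0.1701, 0.2542]
tcp_rot: [2.564, 1.811, 0.002]
wrist_force: [-1.3, -0.6, -1.5]
width: 0.997
grip_force: 0.0
```

```bash
python3 - <<'E'
from plan import *
s=read_state();print(s["tool_pos"],s["wrist_force"])
cv2.imwrite("pics/c7.png",cv2.resize(np.clip(vision.read_camera("scene")[120:300,120:420,::-1]*1.5,0,255).astype(np.uint8),(750,450),interpolation=cv2.INTER_CUBIC))
for q in[(.025,-.065,0),(.025,.065,0),(.021,-.065,.12),(.021,.065,.12)]:
    print(q,((proj("scene",tray+[0,0,.005]+Ru@q)-[120,120]+.3)*2.5).round())
E
```

```text
[ 0.65994339 -0.17010995  0.25420264] [-1.32621349 -0.56696194 -1.45719909]
(0.025, -0.065, 0) [332. 302.]
(0.025, 0.065, 0) [459. 330.]
(0.021, -0.065, 0.12) [314. 244.]
(0.021, 0.065, 0.12) [456. 274.]
```

View pics/c7.png

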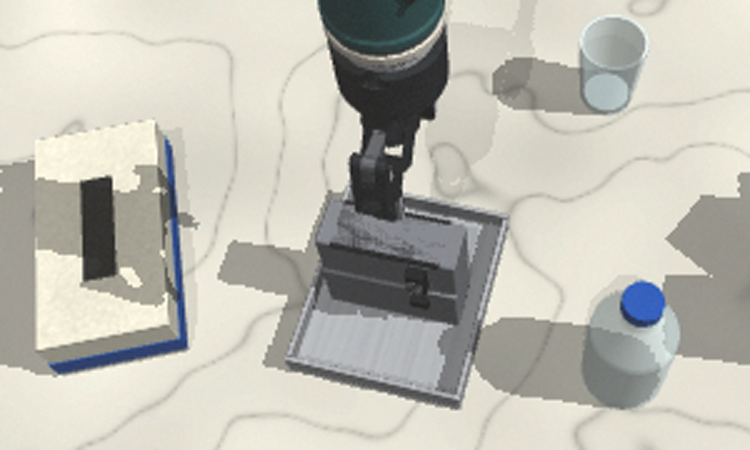

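The pack stands upright inside the tray, with its lower edge from (328,300) to (460,322), and the tools are well clear above it. The carton, beaker and bottle haven't moved, so I'm handing in.

```bash
python3 -c "
from workcell import ticket
print(ticket.finish_job())"
```

```text
the job is handed in; nothing more can be done
None
```

I pressed the tab, drew the pack out without forcing the catch, stood it upright on the tray floor and let it go. The beaker, bottle and carton stayed put, and the job is handed in; the hand-in returned no verdict.

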